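# Pop out a balloon weight and trap it with the other finger

## Robot

A 6-joint arm with a two-finger parallel gripper is mounted at the origin on the work surface. World frame = base frame: x ahead of the robot, y to its left, z up, the work surface at z = 0. Lengths are in mm, angles in degrees, forces in N, time in s.
With the tool pointing down it reaches from about 350 to 875 mm from the base axis. Payload 4.2 kg.
Tool frame: the origin (TCP) lies at the very end of the fingers, on their centre line; the grasp point (between the pads) lies 19 mm behind it; z points along the fingers, y is the direction in which the jaws open and shut (so a half turn about z gives the same grasp; the last joint's range is limited). The gripper opens to 87 mm and grips with 3 to 60 N. Pads are 19 mm wide; open, the fingers measure 117 mm over their backs; the gripper's body (75 mm by 190 mm) begins 51 mm behind the grasp point.
Start: joints at [80.65, 22.042, 0.453, 0, -68.411, -14.817], TCP at [255.844, 570.213, 202.05] pointing down, gripper open.
Joint ranges: [-179.83, 179.83], [-69.29, 118.12], [-61.27, 80.66], [-181.25, 117.63], [-171.15, -9.14], [-177.46, 177.46]. Speed limits (degrees/s): [159.86, 159.86, 180, 180, 180, 180].

## Interface

Orientations are given as a 3x3 rotation matrix whose columns are the frame's x, y, z axes.
In Python, from cell import observe, grab_frame, camera_params, finish_job gives the robot as it stands. The module is installed in compiled form; this text tells all that it offers.
- The arm moves only by the tool carry_out, never from a script. Its argument "rows" is a list of rows, each an object with "delta_pos": the shift along the tool's x, y, z in mm, a list of three; "turn": the turn, a rotation vector about the tool's x, y, z in rad, a list of three; "grip": the closure, from -1 (fully open) to 1 (shut), so that 0 is half open. A call has 1 to 20 rows; each row is the pose to reach, as a shift and turn from the pose commanded when the call began, along the tool's axes at that moment; what a row does not reach only later rows make up. A row lasts 1/8 s, in which the tool goes at most 62.5 mm and 10.7 degrees, less where a joint would pass 70% of its speed; a pose out of reach is approached as far as the arm can. A call with a gripper value outside its range is refused whole. The fingers move at their own pace and stop on an object; "grip_force" is the grip in N (left out, the last holds). Time passes only in rows, so rows that repeat a pose let the fingers close. It gives the time, the measured TCP pose, the force and the opening at its end, in the units of the state.
- observe(): the state, without advancing time (a new reading comes with each control period).
- grab_frame(name): name is "side" or "top"; returns the picture (400x640x3 uint8, red, green, blue); there is no depth.
- camera_params(name): a dict with "camera_matrix" (3x3 intrinsics, pixels), "D" ([k1, k2, p1, p2, k3] as OpenCV has them; the pictures are not rectified), "origin" and "rotation" of the camera in the world. Camera axes: x right, y down, z forward; pixel columns grow to the right and rows downward; lengths in mm; the calibration is good to about 2 mm. A picture is of the moment at which its call begins. camera_params takes no time and is no camera call.
- finish_job(): hands the job in, once; it reports no verdict.
The state is a dict: "clock": time; "joint_pos": joint angles; "dq": joint speeds; "tau": joint torques, N m; "tcp_pos": TCP position; "tcp_rot": TCP orientation; "contact_force": force on the tool from outside, world axes, zero at the start; "torque": the same for the moment, N m; "gripper_width": finger opening in mm.
Only numpy, scipy, OpenCV 4.12 (cv2) and the standard library are available. Lean on these libraries where they do the work, as an engineer would, in place of code of your own. Each camera call takes 0.05 s, during which the arm holds its last target. There are 200 camera calls.

## Task

On the party-shop counter, press down the release key of the tray that holds the round balloon weight with one fingertip, and with the other finger of the same hand standing in the runway stop the weight that pops out, once it is at least half past the gate and before any of it slides over the open front end. Finish holding it so: the key kept fully down by the one finger, the weight upright and at rest on the runway, pressed by its spring against the other; never lift the weight. Leave the square weight in its tray, its key untouched, and the things around where they are.

Things in the scene. Friction and masses are not known exactly. Their poses are not given: they have to be found in the camera images.
- tray_a: fixed light-wood dispenser tray of the round weight, 190 (x) x 100 (y), base 30 mm high, spring housing at its +x end (x over 65 mm) 52 mm high; both trays alike. Origin on the counter under the runway's centre line, mid-length; tray frame z up, the weight comes out towards -x. Base spans y -64 to +36 mm. The release key lies beside the runway on the -y side.
- runway_a (a point): middle of that tray's runway floor at its open front end (tray x -95, y 0, 30 mm above the counter). The runway runs along tray x, 46 mm wide (y -23 to +23), between white walls 5 mm thick whose tops are 42 mm above the counter. The weight drops off here if nothing stops it.
- gate_a (a point): runway floor at the steel gate strip (tray x +8.5, y 0, z 30 mm). The gate, 4 mm thick, stands 8 mm proud of the floor and keeps the weight in the pocket behind it (weight centre at about tray x +31 mm); it sinks with the key.
- key_a (a joint): travel of that tray's release key, m: 0 up, 0.011 fully down; it springs back up. The gate sinks with it and lets the weight go at about 0.008. Fully down takes 5 to 8 N.
- key_a_top (a point): centre of the key's top face: a ribbed black bar 70 (along tray x) x 26 mm (y) at tray x -35, y -44 mm; 47 mm above the counter when up, 36 mm when fully down (then 6 mm above the runway floor). It moves with the key.
- pusher_a (a joint): travel of the black pusher plate behind the weight, m: 0 loaded, grows as it drives the weight out, up to 0.135. A soft spring, 4 N falling to 3 N, moves it at about 0.3 m/s once the gate is down, all the way unless the weight is stopped.
- tray_b: fixed light-wood dispenser tray of the square weight, 190 (x) x 100 (y), base 30 mm high, spring housing at its +x end (x over 65 mm) 52 mm high; both trays alike. Origin on the counter under the runway's centre line, mid-length; tray frame z up, the weight comes out towards -x. Base spans y -64 to +36 mm. The release key lies beside the runway on the -y side.
- runway_b (a point): middle of that tray's runway floor at its open front end (tray x -95, y 0, 30 mm above the counter). The runway runs along tray x, 46 mm wide (y -23 to +23), between white walls 5 mm thick whose tops are 42 mm above the counter. The weight drops off here if nothing stops it.
- gate_b (a point): runway floor at the steel gate strip (tray x +8.5, y 0, z 30 mm). The gate, 4 mm thick, stands 8 mm proud of the floor and keeps the weight in the pocket behind it (weight centre at about tray x +31 mm); it sinks with the key.
- key_b (a joint): travel of that tray's release key, m: 0 up, 0.011 fully down; it springs back up. The gate sinks with it and lets the weight go at about 0.008. Fully down takes 5 to 8 N.
- key_b_top (a point): centre of the key's top face: a ribbed black bar 70 (along tray x) x 26 mm (y) at tray x -35, y -44 mm; 47 mm above the counter when up, 36 mm when fully down (then 6 mm above the runway floor). It moves with the key.
- pusher_b (a joint): travel of the black pusher plate behind the weight, m: 0 loaded, grows as it drives the weight out, up to 0.135. A soft spring, 4 N falling to 3 N, moves it at about 0.3 m/s once the gate is down, all the way unless the weight is stopped.
- weight_round: the round steel balloon weight: a cylinder 40 mm across and 26 mm high with a small ball knob on top (46 mm in all), loose, 0.1 to 0.2 kg; origin at the centre of its underside, z up
- weight_square: the square steel balloon weight: a block 40 x 40 x 26 mm with the same knob, loose; origin at the centre of its underside, z up. To be left in its pocket
- ribbon_spool: a small yellow ribbon spool, 40 mm across, 32 mm high, loose, a bystander; origin at the centre of its underside
- candle_box: a flat cardboard box, 90 x 34 x 22 mm, loose, a bystander; origin at the centre of its underside
- pumpkin: an orange toy pumpkin with a stalk, 76 mm across, 60 mm high, loose, a bystander; origin at the centre of its underside
- confetti_jar: a jar with white cap, 60 mm across, 80 mm high, loose, a bystander; origin at the centre of its underside
- paper_cup: an open blue cup, 74 mm across, 85 mm high, loose, a bystander; origin at the centre of its underside
- tape_dispenser: a grey tape dispenser, 130 x 50 x 72 mm, loose, a bystander; origin at the centre of its underside
- party_pack: a flat green pack, 110 x 80 x 30 mm, loose, a bystander; origin at the centre of its underside

How it is judged (in metres and radians):
On the way, in this order (a step that is already met when the one before it is completed fails the run):
1. a finger presses the release key of the round weight's tray (value of joint key_a above 0.004 m and contact force between the fingers and key_a above 1 N).
2. the round weight has come out and stands still against the other finger while the key is held down (x of weight_round in the frame of tray_a between -0.076 and 0.0105 m and contact force between the fingers and weight_round above 0.3 N and contact force between the fingers and key_a above 1 N and value of joint key_a above 0.008 m and linear speed of weight_round below 0.02 m/s), for 0.3 s.
At the end, for the whole second after the job is handed in: Still held: key pressed over 8 of 11 mm by a finger; round weight at rest against a finger (over 0.3 N), upright (0.15 rad) on the floor (6 mm), its centre between x = +10.5 and -76 mm in the tray's frame; square weight moved under 6 mm, its key up (2 mm) (all of step 2 and angle between weight_round's own z axis and vertical below 0.15 rad and z of weight_round in the frame of tray_a between 0.026 and 0.036 m and distance of weight_square from where it was at the start of the episode below 0.006 m and value of joint key_b below 0.002 m); the arm keeps its last pose, push and grip.
It fails at once if the round weight slides over the open front end of its tray (x of weight_round in the frame of tray_a below -0.078 m).
It fails at once if the round weight is lifted (more than 10 mm) or tipped over (z of weight_round in the frame of tray_a above 0.04 m or angle between weight_round's own z axis and vertical above 0.5 rad).
It fails at once if the square weight's key is pressed, or that weight is moved (value of joint key_b above 0.004 m or distance of weight_square from where it was at the start of the episode above 0.01 m).
It fails at once if a bystander is shifted by more than 30 mm or knocked over (distance of any of ribbon_spool, candle_box, pumpkin, confetti_jar, paper_cup, tape_dispenser, party_pack from where it was at the start of the episode above 0.03 m or angle between any of ribbon_spool, candle_box, pumpkin, confetti_jar, paper_cup, tape_dispenser, party_pack's own z axis and vertical above 0.4 rad).
It also fails if it takes over 32 s, if anything falls off the work surface, if the arm or the gripper's body presses on something with over 40 N, if the wrist force passes 120 N, or if a joint passes its speed limit or range.

## Working session

There is one attempt and no reset: what is moved stays moved. The work goes in short steps, Python scripts to look and compute and a tool call to move; the robot and the scene stay as the last step left them, time stands still between calls to the robot, and variables do not carry over. Pictures are saved under pics/ and viewed, about 8 in all and at most 12, crops included, and the job is handed in when it is done.

Besides the shell and the picture viewer there is one more tool, called after "Emit:" as name([rows], argument=value, ...), one row to a line, values as JSON. carry_out: Moves the arm, as the interface text tells. Its arguments: {"type":"object","properties":{"rows":{"type":"array","items":{"type":"object","properties":{"delta_pos":{"type":"array","items":{"type":"number"}},"turn":{"type":"array","items":{"type":"number"}},"grip":{"type":"number"}}}},"grip_force":{"type":"number"}},"required":["rows"]}

```bash
mkdir -p pics
python3 - <<'E'
from cell import *
import cv2
for n in("top","side"):
    cv2.imwrite(f"pics/{n}0.png",grab_frame(n)[:,:,::-1]); p=camera_params(n); print(n,{k:p[k] for k in p})
print(observe())
E
```

```text
top {'camera_matrix': array([[411.21890849,   0.        , 317.24665488],
       [  0.        , 411.21890849, 202.14978936],
       [  0.        ,   0.        ,   1.        ]]), 'D': array([-0.02733536,  0.        ,  0.        ,  0.        ,  0.        ]), 'origin': array([ 473.24938802,   15.7792328 , 1182.42514571]), 'rotation': array([[ 0.02440258, -0.99417948,  0.10493652],
       [-0.99966222, -0.02520566, -0.00633343],
       [ 0.00894157, -0.10474652, -0.99445875]])}
side {'camera_matrix': array([[446.8393779 ,   0.        , 313.99093614],
       [  0.        , 446.8393779 , 196.66167288],
       [  0.        ,   0.        ,   1.        ]]), 'D': array([-0.03880431,  0.        ,  0.        ,  0.        ,  0.        ]), 'origin': array([ 101.20512247, -812.94079751,  697.37635262]), 'rotation': array([[ 0.85106496, -0.30521904,  0.42723504],
       [-0.52492914, -0.47640851,  0.70532569],
       [-0.01174042, -0.8245461 , -0.56567295]])}
{'clock': 0.1, 'joint_pos': array([ 8.06472319e+01,  2.20867775e+01,  3.88664005e-01, -2.25923087e-02,
       -6.84127569e+01, -1.48173095e+01]), 'dq': array([-0.0657834 , -0.15953838,  0.23590209,  0.11476778,  0.01931783,
        0.04948298]), 'tau': array([-5.82140297e-05, -3.91690850e+01,  1.87934268e+01,  4.23190176e+00,
        1.34454720e-02, -7.32713875e-05]), 'tcp_pos': array([255.6606693 , 569.69068817, 201.07886607]), 'tcp_rot': array([[ 9.12274564e-01, -4.09578640e-01, -6.76244463e-04],
       [-4.09579174e-01, -9.12272700e-01, -1.84971572e-03],
       [ 1.40684686e-04,  1.96442425e-03, -9.99998061e-01]]), 'contact_force': array([-0.57531089,  0.18206052, -0.15497127]), 'torque': array([-0.00745877, -0.04290975,  0.04066169]), 'gripper_width': 87.04005689072706}
```

View pics/top0.png

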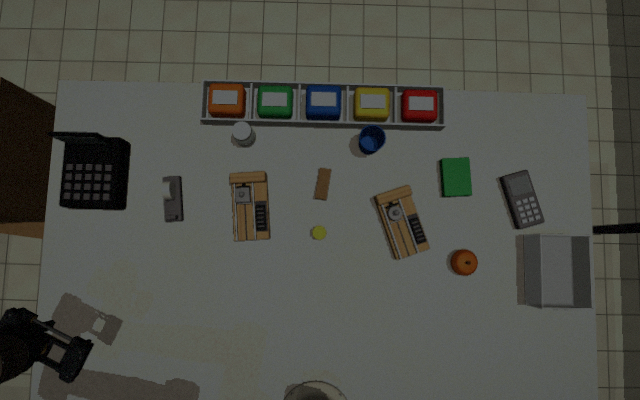

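View pics/side0.png

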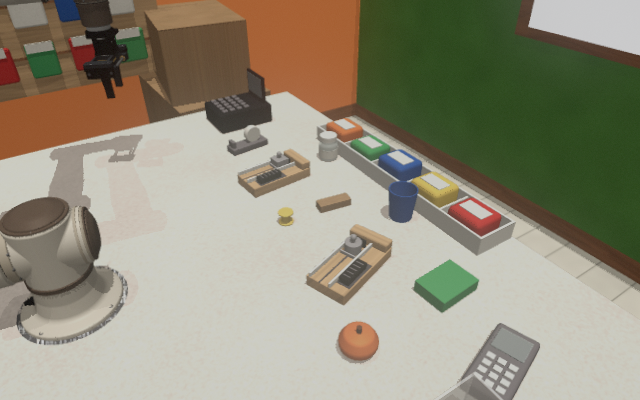

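The right-hand tray (top view, about (402,222)) seems to hold the round weight, and the left one (250,205) the square. I'll enlarge both to check.

Run:
```python
import cv2,numpy as np
t=cv2.imread("pics/top0.png")
a=cv2.resize(t[165:275,360:440],None,fx=5,fy=5,interpolation=cv2.INTER_CUBIC)
b=cv2.resize(t[165:275,215:285],None,fx=5,fy=5,interpolation=cv2.INTER_CUBIC)
cv2.imwrite("pics/crop.png",cv2.convertScaleAbs(np.hstack([a,b]),alpha=1.6))
```

```text
(no output)
```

View pics/crop.png

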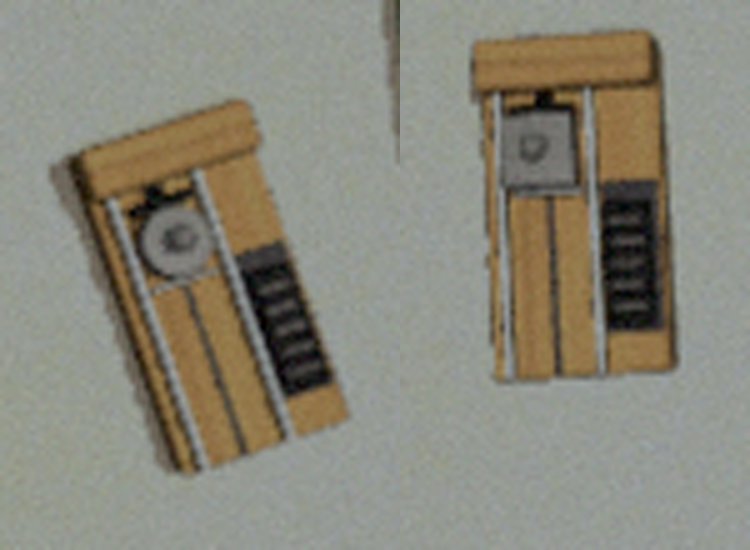

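The crop shows the round weight in the right tray (tray_a) and the square one in the left. I'll fit the pose from the corners, and enlarge the side view for a second set of them.

```bash
cat > h.py <<'E'
import numpy as np,cv2
from cell import *
from scipy.optimize import least_squares
def proj(n,P):
    c=camera_params(n);R=c['rotation'];rv=cv2.Rodrigues(R.T)[0];t=-R.T@c['origin']
    return cv2.projectPoints(np.float64(P).reshape(-1,3),rv,t,c['camera_matrix'],c['D'])[0].reshape(-1,2)
def ray(n,uv,z):
    c=camera_params(n);q=cv2.undistortPoints(np.float64([[uv]]),c['camera_matrix'],c['D'])[0,0]
    d=c['rotation']@[q[0],q[1],1];return c['origin']+d*(z-c['origin'][2])/d[2]
def T(p,L):
    a=p[2];R=np.array([[np.cos(a),-np.sin(a),0],[np.sin(a),np.cos(a),0],[0,0,1]]);return np.float64(L)@R.T+[p[0],p[1],0]
def fit(views):
    f=lambda p:np.concatenate([(proj(n,T(p,L))-uv).ravel() for n,L,uv in views])
    return least_squares(f,[480,-180,.3],x_scale=[10,10,.1],loss='soft_l1')
E
python3 - <<'E'
from h import *
L=[(-95,36,30),(-95,-64,30),(-95,25.5,42),(-95,-25.5,42),(65,36,52),(65,-64,52),(95,-64,52),(95,36,52),(31,0,56)]
uv=(np.array([(183,472),(350,415),(203,468),(288,435),(95,200),(258,158),(245,100),(82,153),(178,240)])+.5)/5-.5+[360,165]
r=fit([('top',L,uv)]);print(r.x,np.degrees(r.x[2]));print(r.fun.reshape(-1,2).round(1))
L2=L+[(0,-31,47),(0,-57,47),(-70,-31,47),(-70,-57,47),(31,0,76)]
print(proj('side',T(r.x,L2)).round(1))
s=cv2.imread('pics/side0.png')[215:310,295:405];cv2.imwrite('pics/s1.png',cv2.resize(s,None,fx=6,fy=6,interpolation=cv2.INTER_CUBIC))
E
```

```text
[ 5.40586811e+02 -2.16598577e+02  3.45468320e-01] 19.793876663713057
[[-0.2  0.8]
 [-0.   0.7]
 [ 0.3  0.5]
 [ 0.6  1.2]
 [-0.2  0.2]
 [ 1.  -2.7]
 [-0.  -1.2]
 [-1.2 -0.7]
 [-0.2 -0.4]]
[[305.2 273.4]
 [343.8 295. ]
 [308.9 271.4]
 [328.5 282.2]
 [348.9 227.9]
 [386.3 245.2]
 [393.2 238.3]
 [356.2 221.6]
 [353.5 240.2]
 [357.1 256.5]
 [367.3 261.6]
 [338.  274.7]
 [348.4 280.3]
 [353.9 233.2]]
```

View pics/s1.png

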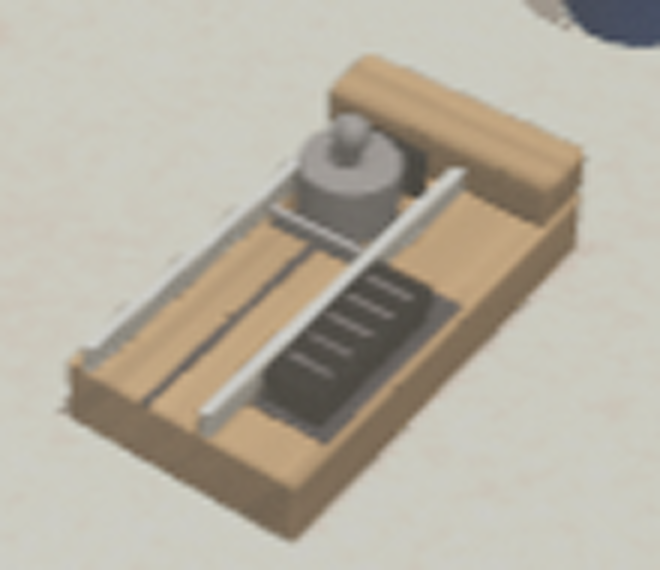

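The side crop shows the tray corners, walls, key and weight clearly. Next is a joint fit over both views, then the hover move.

Run:
```python
from h import *
L=[(-95,36,30),(-95,-64,30),(-95,25.5,42),(-95,-25.5,42),(65,36,52),(65,-64,52),(95,-64,52),(95,36,52),(31,0,56)]
uv=(np.array([(183,472),(350,415),(203,468),(288,435),(95,200),(258,158),(245,100),(82,153),(178,240)])+.5)/5-.5+[360,165]
us=(np.array([(75,362),(295,487),(90,350),(207,412),(330,90),(545,190),(580,152),(370,57),(352,160)])+.5)/6-.5+[295,215]
for v in ([('top',L,uv)],[('side',L,us)],[('top',L,uv),('side',L,us)]):
    r=fit(v);print(r.x.round(3),np.degrees(r.x[2]).round(2),abs(r.fun).max().round(2))
p=r.x;print(r.fun.reshape(-1,2).round(1).tolist())
np.save('tray.npy',p)
o=observe();R=o['tcp_rot'];g=T(p,[(-35,-22,0)])[0];g[2]=120
c=np.array([255.844,570.213,202.05]);print('goal',g,'tool delta',R.T@(g-c))
x=-T([0,0,p[2]],[(1,0,0)])[0];y=np.cross([0,0,-1],x);Rg=np.c_[x,y,[0,0,-1]]
print(cv2.Rodrigues(R.T@Rg)[0].ravel())
```

```text
[ 5.40587e+02 -2.16599e+02  3.45000e-01] 19.79 2.71
[ 5.38521e+02 -2.19968e+02  3.51000e-01] 20.1 2.09
[ 5.39638e+02 -2.18122e+02  3.49000e-01] 20.0 2.4
[[0.5, 1.1], [0.6, 1.0], [0.9, 0.9], [1.2, 1.5], [0.2, 0.6], [1.5, -2.4], [0.4, -0.9], [-0.8, -0.2], [0.3, -0.0], [-1.8, -0.8], [0.3, -0.0], [-0.6, -0.8], [-0.4, -0.3], [-0.7, -1.2], [0.9, -0.6], [2.0, -1.2], [-0.1, -2.0], [0.3, -0.5]]
goal [ 514.27170872 -250.76495305  120.        ] tool delta [572.00095378 642.94812347  83.39365639]
[ 7.78160819e-04 -2.39606977e-03  2.37056375e+00]
```

Emit:
carry_out([
  {"delta_pos":[29,32,0],"turn":[0,0,0.12],"grip":0.333},
  {"delta_pos":[86,96,0],"turn":[0,0,0.36],"grip":0.333},
  {"delta_pos":[143,160,0],"turn":[0,0,0.53],"grip":0.333},
  {"delta_pos":[200,225,0],"turn":[0,0,0.7],"grip":0.333},
  {"delta_pos":[240,270,0],"turn":[0,0,0.88],"grip":0.333},
  {"delta_pos":[280,315,0],"turn":[0,0,1.05],"grip":0.333},
  {"delta_pos":[320,360,0],"turn":[0,0,1.22],"grip":0.333},
  {"delta_pos":[360,405,0],"turn":[0,0,1.4],"grip":0.333},
  {"delta_pos":[400,450,0],"turn":[0,0,1.57],"grip":0.333},
  {"delta_pos":[440,495,0],"turn":[0,0,1.74],"grip":0.333},
  {"delta_pos":[480,540,0],"turn":[0,0,1.92],"grip":0.333},
  {"delta_pos":[515,580,0],"turn":[0,0,2.09],"grip":0.333},
  {"delta_pos":[545,615,0],"turn":[0,0,2.24],"grip":0.333},
  {"delta_pos":[565,635,0],"turn":[0,0,2.34],"grip":0.333},
  {"delta_pos":[572,643,20],"turn":[0,0,2.371],"grip":0.333},
  {"delta_pos":[572,643,50],"turn":[0,0,2.371],"grip":0.333},
  {"delta_pos":[572,643,80],"turn":[0,0,2.371],"grip":0.333},
  {"delta_pos":[572,643,102],"turn":[0,0,2.371],"grip":0.333},
  {"delta_pos":[572,643,102],"turn":[0,0,2.371],"grip":0.333},
  {"delta_pos":[572,643,102],"turn":[0,0,2.371],"grip":0.333},
])

```text
clock: 2.6
tcp_pos: [515.1, -250.8, 100.8]
tcp_rot: [[-0.94, -0.342, 0.001], [-0.342, 0.94, -0.001], [-0.001, -0.001, -1.0]]
contact_force: [0.4, -0.1, 0.3]
gripper_width: 29.4
```

Run:
```python
from h import *
o=observe();p=np.load('tray.npy')
q=o['tcp_pos'];d=q-[p[0],p[1],0];c,s=np.cos(p[2]),np.sin(p[2])
print(o['clock'],q,'tray',c*d[0]+s*d[1],-s*d[0]+c*d[1],o['gripper_width'],o['contact_force']);print(o['tcp_rot'].round(3),o['joint_pos'])
s=grab_frame('side')[130:310,250:430,::-1];t=grab_frame('top')[165:275,350:460,::-1]
cv2.imwrite('pics/m1.png',cv2.convertScaleAbs(np.hstack([cv2.resize(s,(400,400),interpolation=2),cv2.resize(t,(400,400),interpolation=2)]),alpha=1.3))
```

```text
2.6 [ 515.09341573 -250.81799263  100.84897108] tray -34.24597841292643 -22.330858062351954 29.44001602773548 [ 0.35721641 -0.1041271   0.33424067]
[[-0.94  -0.342  0.001]
 [-0.342  0.94  -0.001]
 [-0.001 -0.001 -1.   ]] [-9.75377838e+00  2.22770366e+01 -1.50200451e+01  2.82490321e-02
 -5.26322806e+01 -6.02587355e+01]
```

View pics/m1.png

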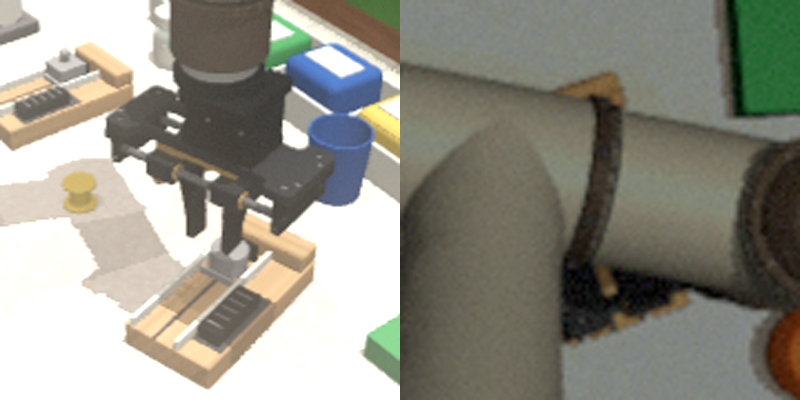

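Both fingers hang in front of the weight and above the tray, with the fingertips at about (195,235) and (230,252) in the left half. The arm hides the top view. I'll go down to just above the key and compare the fingertips with the tray up close.

Emit:
carry_out([
  {"delta_pos":[0,0,20],"turn":[0,0,0],"grip":0.333},
  {"delta_pos":[0,0,35],"turn":[0,0,0],"grip":0.333},
  {"delta_pos":[0,0,44],"turn":[0,0,0],"grip":0.333},
  {"delta_pos":[0,0,48],"turn":[0,0,0],"grip":0.333},
  {"delta_pos":[0,0,48],"turn":[0,0,0],"grip":0.333},
])

```text
clock: 3.32
tcp_pos: [514.6, -250.7, 52.1]
tcp_rot: [[-0.94, -0.342, -0.0], [-0.342, 0.94, -0.0], [0.0, -0.0, -1.0]]
contact_force: [-1.2, -0.0, -0.7]
gripper_width: 29.2
```

Run:
```python
from h import *
o=observe();q=o['tcp_pos'];R=o['tcp_rot']
print(o['clock'],q,o['gripper_width'],o['contact_force'])
b=o['gripper_width']/2
P=[q+R@[x,y,0] for y in(b,b+15,-b,-b-15) for x in(-9.5,9.5)]
u=proj('side',P);print(((u-[295,205])*6).round())
s=grab_frame('side')[205:305,295:405,::-1]
cv2.imwrite('pics/m2.png',cv2.resize(s,None,fx=6,fy=6,interpolation=2))
```

```text
3.325 [ 514.57619615 -250.65638494   52.05473706] 29.19439143295327 [-1.16715637 -0.01027632 -0.6705946 ]
[[279. 312.]
 [248. 341.]
 [245. 295.]
 [213. 324.]
 [347. 347.]
 [316. 377.]
 [383. 365.]
 [352. 395.]]
```

View pics/m2.png

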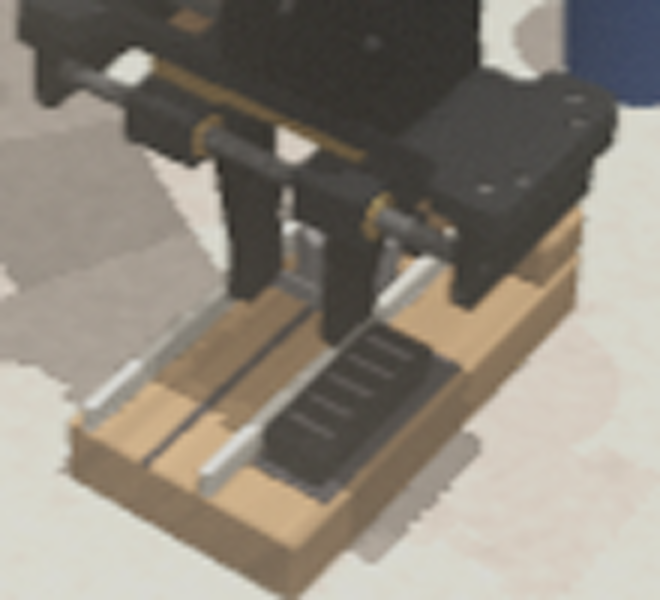

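The fingers sit above the tray with their tips at about (251,299) and (343,346). The model predicted lower pixels than that. I'll check the mismatch against the earlier hover picture before pressing.

Run:
```python
from h import *
o=observe();R=o['tcp_rot']
for q,name in((np.array([515.09,-250.82,100.85]),'hover'),(o['tcp_pos'],'low')):
  for dz in (0,10,19):
    P=[q+[0,0,dz]+R@[x,y,0] for y in(14.6,24,-14.6,-24) for x in(-9.5,9.5)]
    u=proj('side',P)
    print(name,dz,((u-[295,205])*6 if name=='low' else (u-[250,130])*400/180).round().astype(int).tolist())
f=grab_frame('side');print(o['clock'],observe()['tcp_pos'])
# enlarge tips, brightened
c=cv2.resize(f[240:280,325:365,::-1],None,fx=14,fy=14,interpolation=2)
cv2.imwrite('pics/m3.png',cv2.convertScaleAbs((255*(c/255.)**.5),alpha=1))
```

```text
hover 0 [[205, 243], [193, 254], [197, 239], [185, 250], [231, 256], [219, 267], [240, 260], [228, 271]]
hover 10 [[205, 235], [193, 245], [197, 231], [185, 241], [232, 247], [220, 258], [240, 251], [228, 262]]
hover 19 [[206, 227], [194, 238], [197, 223], [185, 234], [232, 240], [220, 250], [241, 244], [229, 255]]
low 0 [[280, 312], [248, 341], [258, 301], [227, 329], [348, 346], [317, 376], [370, 357], [339, 387]]
low 10 [[280, 290], [249, 319], [259, 280], [227, 308], [349, 325], [318, 355], [371, 336], [340, 366]]
low 19 [[281, 271], [249, 300], [259, 260], [227, 289], [350, 305], [318, 335], [372, 316], [341, 347]]
3.375 [ 514.86602448 -250.74417008   52.50734954]
```

View pics/m3.png

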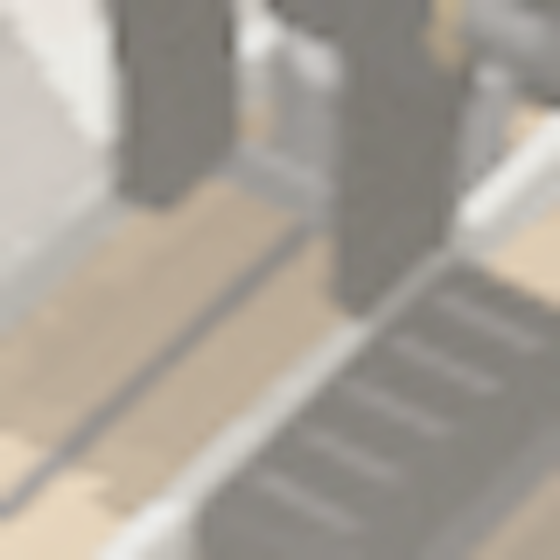

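The close-up shows the tips clearly, and they match a tip 19 mm above the reported TCP, or a sideways shift along the line of sight. The start pictures show the gripper in both views, so I'll use those to tell which it is.

Run:
```python
from h import *
q=np.array([255.66,569.69,201.08]);R=np.array([[.912275,-.409579,0],[-.409579,-.912273,0],[0,0,-1.]])
out=[]
for n,(r,c) in (('top',(290,0)),('side',(20,60))):
    k=cv2.imread(f'pics/{n}0.png')[r:r+110,c:c+110]
    k=cv2.resize(k,(400,400),interpolation=2);k=(255*(k/255.)**.5).astype(np.uint8);f=400/110
    for dz,col in((0,(0,0,255)),(19,(0,255,0))):
        for y in (43.5,-43.5):
            s=np.sign(y)
            P=[q+[0,0,dz]+R@[a,b,0] for a,b in((-9.5,y),(9.5,y),(9.5,y+9*s),(-9.5,y+9*s))]
            cv2.polylines(k,[np.int32((proj(n,P)+.5-[c,r])*f)],True,col,1)
    out.append(k)
cv2.imwrite('pics/m4.png',np.hstack(out))
```

```text
(no output)
```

View pics/m4.png

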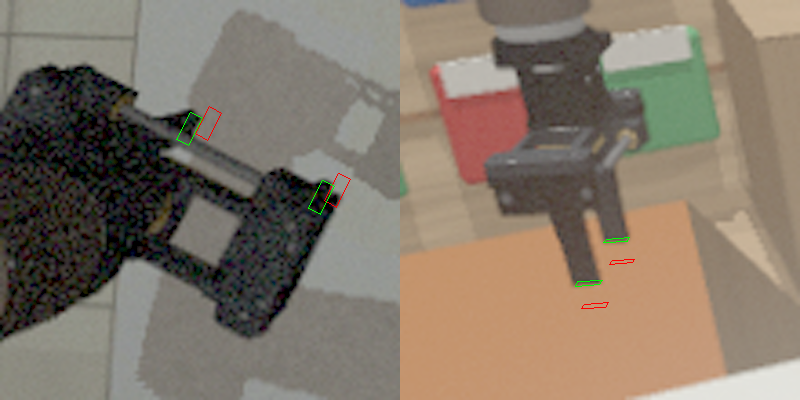

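In both start views the green outlines (tips 19 mm above the reported TCP) lie on the real fingertips, so the offset is vertical. I expect contact with the key near TCP z = 28 and the key fully down near 17. I'll widen the gap a little, then go down in small steps, reading the force at each.

Emit:
carry_out([
  {"delta_pos":[0,0,0],"turn":[0,0,0],"grip":0.218},
  {"delta_pos":[0,0,2],"turn":[0,0,0],"grip":0.218},
  {"delta_pos":[0,0,5],"turn":[0,0,0],"grip":0.218},
  {"delta_pos":[0,0,8],"turn":[0,0,0],"grip":0.218},
  {"delta_pos":[0,0,8],"turn":[0,0,0],"grip":0.218},
  {"delta_pos":[0,0,8],"turn":[0,0,0],"grip":0.218},
])

```text
clock: 4.18
tcp_pos: [514.5, -250.6, 44.0]
tcp_rot: [[-0.94, -0.342, -0.0], [-0.342, 0.94, -0.0], [0.0, -0.0, -1.0]]
contact_force: [-0.4, 0.2, 0.6]
gripper_width: 34.1
```

Emit:
carry_out([
  {"delta_pos":[0,0,4],"turn":[0,0,0],"grip":0.218},
  {"delta_pos":[0,0,8],"turn":[0,0,0],"grip":0.218},
  {"delta_pos":[0,0,12],"turn":[0,0,0],"grip":0.218},
  {"delta_pos":[0,0,12],"turn":[0,0,0],"grip":0.218},
  {"delta_pos":[0,0,12],"turn":[0,0,0],"grip":0.218},
])

```text
clock: 4.8
tcp_pos: [514.5, -250.6, 32.0]
tcp_rot: [[-0.94, -0.342, 0.0], [-0.342, 0.94, -0.0], [-0.0, -0.0, -1.0]]
contact_force: [0.3, 0.1, 0.4]
gripper_width: 34.0
```

There was no force at TCP z = 32, which fits the 19 mm offset. One close look before pressing.

Run:
```python
from h import *
f=grab_frame('side')
c=cv2.resize(f[235:290,315:385,::-1],None,fx=10,fy=10,interpolation=2)
c=(255*(c/255.)**.5).astype(np.uint8)
p=np.load('tray.npy');o=observe();q=o['tcp_pos']+[0,0,19];R=o['tcp_rot']
for s in(1,-1):
  P=[q+R@[a,b*s,0] for a,b in((-9.5,17),(9.5,17),(9.5,26),(-9.5,26))]
  cv2.polylines(c,[np.int32((proj('side',P)+.5-[315,235])*10)],True,(0,255,0),1)
cv2.imwrite('pics/m5.png',c)
```

```text
(no output)
```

View pics/m5.png

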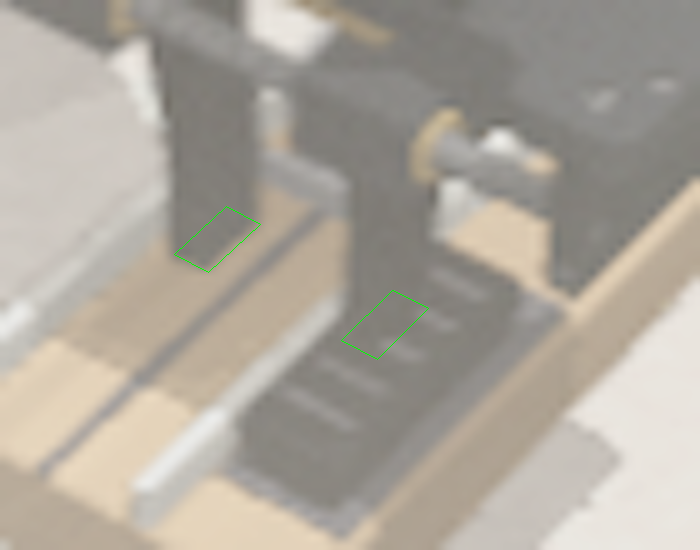

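The green outlines sit on the real tips: one over the key inside its edge, the other mid-runway between the walls and clear of them. Now I'll press.

Emit:
carry_out([
  {"delta_pos":[0,0,3],"turn":[0,0,0],"grip":0.218},
  {"delta_pos":[0,0,6],"turn":[0,0,0],"grip":0.218},
  {"delta_pos":[0,0,9],"turn":[0,0,0],"grip":0.218},
  {"delta_pos":[0,0,12],"turn":[0,0,0],"grip":0.218},
  {"delta_pos":[0,0,15],"turn":[0,0,0],"grip":0.218},
  {"delta_pos":[0,0,15.5],"turn":[0,0,0],"grip":0.218},
  {"delta_pos":[0,0,15.5],"turn":[0,0,0],"grip":0.218},
  {"delta_pos":[0,0,15.5],"turn":[0,0,0],"grip":0.218},
])

```text
clock: 5.85
tcp_pos: [514.3, -250.7, 16.7]
tcp_rot: [[-0.94, -0.342, -0.0], [-0.342, 0.94, -0.0], [0.0, -0.0, -1.0]]
contact_force: [-1.5, 1.3, 5.5]
gripper_width: 34.2
```

Emit:
carry_out([
  {"delta_pos":[0,0,0.7],"turn":[0,0,0],"grip":0.218},
  {"delta_pos":[0,0,1.4],"turn":[0,0,0],"grip":0.218},
  {"delta_pos":[0,0,1.4],"turn":[0,0,0],"grip":0.218},
  {"delta_pos":[0,0,1.4],"turn":[0,0,0],"grip":0.218},
])

```text
clock: 6.35
tcp_pos: [514.3, -250.7, 15.9]
tcp_rot: [[-0.94, -0.342, -0.0], [-0.342, 0.94, -0.0], [0.0, -0.0, -1.0]]
contact_force: [-3.6, 1.2, 7.9]
gripper_width: 33.7
```

Run:
```python
from h import *
for i in range(3):
    f=grab_frame('side');o=observe();print(o['clock'],o['contact_force'],o['tcp_pos'],o['gripper_width'])
c=cv2.resize(f[205:305,295:405,::-1],None,fx=6,fy=6,interpolation=2)
cv2.imwrite('pics/m6.png',(255*(c/255.)**.6).astype(np.uint8))
p=np.load('tray.npy');print([((proj('side',T(p,[(x,0,76)]))-[295,205])*6).round().tolist() for x in(31,10,0,-5,-15)])
```

```text
6.4 [-3.22694201  1.16068419  8.34656393] [ 514.30213565 -250.72012213   15.89855139] 34.04099557606338
6.45 [-3.70514753 -0.03793229  8.92010607] [ 514.29501693 -250.71413469   15.90069949] 34.42725930115638
6.5 [-4.02236215  0.98149363  8.75466374] [ 514.30292015 -250.73154082   15.91533237] 33.778421497032106
[[[353.0, 172.0]], [[321.0, 202.0]], [[305.0, 216.0]], [[297.0, 223.0]], [[280.0, 238.0]]]
```

View pics/m6.png

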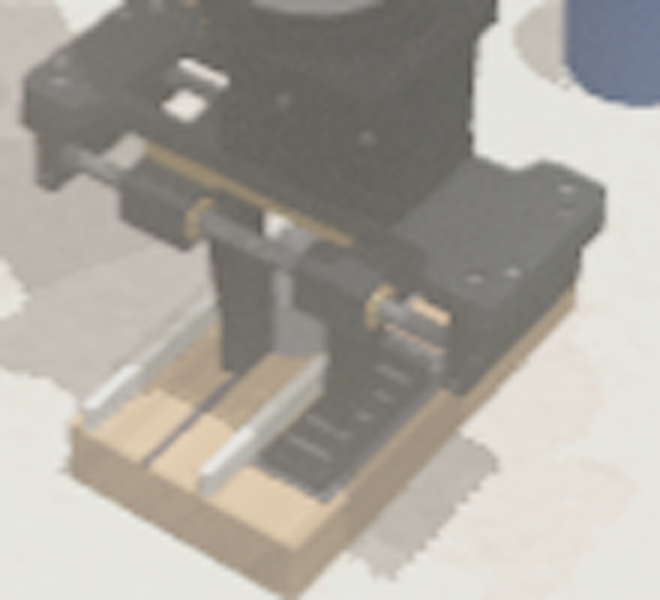

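The picture shows the key flush with its slot and the weight's grey body just behind the runway finger, in front of where the gate was. The force is about 8.8 N down on the key and 3–4 N towards -x from the weight. I'll hold briefly, then hand in.

Emit:
carry_out([
  {"delta_pos":[0,0,0.3],"turn":[0,0,0],"grip":0.218},
  {"delta_pos":[0,0,0.3],"turn":[0,0,0],"grip":0.218},
  {"delta_pos":[0,0,0.3],"turn":[0,0,0],"grip":0.218},
  {"delta_pos":[0,0,0.3],"turn":[0,0,0],"grip":0.218},
  {"delta_pos":[0,0,0.3],"turn":[0,0,0],"grip":0.218},
  {"delta_pos":[0,0,0.3],"turn":[0,0,0],"grip":0.218},
])

```text
clock: 7.25
tcp_pos: [514.3, -250.7, 15.9]
tcp_rot: [[-0.94, -0.342, -0.0], [-0.342, 0.94, -0.0], [0.0, -0.0, -1.0]]
contact_force: [-3.1, 1.7, 10.4]
gripper_width: 34.2
```

```bash
python3 -c "
from cell import *
o=observe();print(o['clock'],o['contact_force'],o['tcp_pos']);print(finish_job())"
```

```text
7.25 [-3.07799585  1.71973797 10.43445335] [ 514.29401969 -250.73797395   15.88964258]
the job is handed in; nothing more can be done
None
```

I pressed the round weight's release key with one finger and stopped the weight with the other finger, which stands mid-runway. I handed the job in holding that pose at 7.25 s; no verdict is reported.

- **Key:** my last reading was about 10 N down. The force climbed while the tool stayed at z = 15.9 mm, so the key is on its stop. In the last picture it lies flush in its slot.
- **Weight:** the tool felt about 3 N towards the open front end, as a weight pressing on the finger would give. The last picture shows its grey body just behind the runway finger, past the gate. From the finger's position I estimate its centre at about x = -5 mm in the tray's frame.
- **Not measured:** the weight's exact position and tilt, because the gripper partly hides it. I also didn't measure the square weight or the bystanders afterwards. No move went near the other tray or its key, or any bystander.

**Disagreements:**
- **Fingertips:** both cameras showed them 19 mm above the reported TCP, though the text puts the TCP at the very end of the fingers. I worked from the pictures, and contact with the key fitted that.
- **Tray position:** the two cameras' fits differed by about 4 mm, so I used the joint fit.
- **Sideways force:** it read +1.7 N in world y, where the weight's push alone would give about -1 N. I put this down to friction on the key but didn't check it.

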